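Shut and latch the contact grill

ROBOT

A 7-joint arm with a two-finger parallel gripper is mounted at the origin on the work surface. World frame = base frame: x ahead of the robot, y to its left, z up, the work surface at z = 0. Lengths are in m, angles in rad, forces in N, time in s.
With the tool pointing down it reaches from about 0.425 to 0.95 m from the base axis. Payload 4.7 kg.
Tool frame: the origin (TCP) lies on the centre line of the jaws, within the pads' length; the fingertips stand 14 mm ahead of it and the grasp point (between the pads) lies 5 mm behind it (env.finger_overhang is the distance from the TCP to the fingertips, in m); z points along the fingers, y is the direction in which the jaws open and shut (so a half turn about z gives the same grasp; the last joint's range is limited). The gripper opens to 87 mm and grips with 3 to 60 N. Pads are 19 mm wide; open, the fingers measure 117 mm over their backs; the gripper's body (75 mm by 190 mm) begins 51 mm behind the grasp point.
Start: joints at [-0.029, 0.469, -0.049, 1.532, 0.024, 1.141, -0.082], TCP at [0.675, 0, 0.237] pointing down, gripper open.
Joint ranges: [-2.59, 2.59], [-0.33, 1.99], [-1.39, 1.29], [0.1, 2.45], [-1.04, 4.18], [0.21, 1.99], [-2.66, 2.66]. Speed limits (rad/s): [2.57, 2.57, 3.14, 3.14, 3.14, 3.14, 3.14].

INTERFACE

Orientations are given as a unit quaternion [w, x, y, z].
In Python, from bench import env gives the robot as it stands. The module is installed in compiled form; this text tells all that it offers.
- The arm moves only by the tool apply_moves, never from a script. Its argument "steps" is a list of rows, each a list of 3 entries, a list of its own where there are three numbers: the shift along the tool's x, y, z in cm, then the turn about the tool's z in rad, then the opening, from 0 (shut) to 1 (fully open). A call has 1 to 20 rows; each row shifts and turns the commanded pose from where the row before left it, along the tool's axes as they then stand; what a row does not reach is not made up. A row lasts 1/8 s, in which the tool goes at most 62.5 mm and 10.7 degrees, less where a joint would pass 70% of its speed; a pose out of reach is approached as far as the arm can. A call is refused whole if a number of a shift passes 6.25 or a number of a turn 0.188, either way. A call with a gripper value outside its range is refused whole. The fingers move at their own pace and stop on an object; "newtons" is the grip in N (left out, the last holds). Time passes only in rows, so rows that do not move let the fingers close. It gives the time, the measured TCP pose, the force and the opening at its end, in the units of the state.
- env.read_state(): the state, without advancing time (a new reading comes with each control period).
- env.snapshot(name): name is "scene" or "side" or "wrist"; returns a dict with "img" (420x560x3 uint8, red, green, blue), "depth" (420x560 float32, m along the optical axis (not along the pixel's ray), 0 where there is no reading), "fx", "fy", "cx", "cy" (pixels), "rvec" (rotation vector, rad) and "tvec" (3), from world to camera coordinates, as OpenCV has them. Camera axes: x right, y down, z forward; pixel columns grow to the right and rows downward; lengths in m; the calibration is good to about 2 mm. The wrist camera is an equidistant fisheye: a pixel r from the principal point sees the ray r / f radians off the axis. A picture is of the moment at which its call begins.
- env.sign_off(): hands the job in, once; it reports no verdict.
The state is a dict: "t": time; "joint_positions": joint angles; "dq": joint speeds; "tau": joint torques, N m; "eef_pos": TCP position; "eef_rot": TCP orientation; "force": force on the tool from outside, world axes, zero at the start; "wrist_torque": the same for the moment, N m; "grip_width": opening from 0.0 (shut) to 1.0 (fully open).
Only numpy, scipy, OpenCV 4.12 (cv2) and the standard library are available. Lean on these libraries where they do the work, as an engineer would, in place of code of your own. Each camera call takes 0.05 s, during which the arm holds its last target. There are 200 camera calls.

TASK

The contact grill has cooled and is to be put away: lower its open lid fully shut without slamming it, then swing the latch handle at its front corner round over the cam until it drops into the low notch beyond. Stop once it sits in the notch instead of ramming it against the stop behind it, let go of everything, and leave the other things on the counter where they are.

Things in the scene. Friction and masses are not known exactly. Their poses are not given: they have to be found in the camera images.
- lid_bar (a point): Middle of the lid's handle bar: round steel, 14 mm thick, 120 mm long, along the hinge axis, 270 mm from it, in the mid-plane of the lid (dark steel plate 225 x 300 x 29 mm). Starts 0.2 to 0.3 m above the counter (lid open 0.55 to 0.95 rad); with the lid fully shut, 78 mm. The hinge is stiff: the lid stays at any angle; pushing the bar down its arc about the hinge takes 2 to 9 N.
- latch_pivot (a point): Fixed point on the upright axis of the latch handle, 100 mm above the counter, over the pedestal ringed by the aluminium cam, before the front edge of the grill's black base (230 x 300 mm, 58 mm high). Its frame is the grill's: x from front to back (hinge side), y along the hinge, z up. The lid's hinge axis runs along y at x +275, z -22 mm (78 mm above the counter).
- latch_turn (a joint): Angle of the latch handle about latch_pivot (rad), counter-clockwise from above: at 0 the arm points along the grill's -y (sideways); turn it positive, towards the grill's +x, over the pad on the lid. Starts at -0.2 to 0.12. The cam ramp begins at 0.2 to 0.85 and is 0.55 long; past a short crest the handle drops into the notch, at 1.0 to 1.72. The cam's angle differs each time and is not measured.
- latch_knob (a point): Centre of the knob on the latch handle: upright black cylinder, 20 mm across, 42 mm tall, 90 mm from the turning axis; its centre is 134 mm above the counter when low. It stands on a flat steel arm 18 mm wide whose top is then 112 mm above the counter. The point's -y axis points outward along the arm.
- latch_nose (a point): Tip of the latch handle's 8 mm steel nose, which runs on the cam opposite the arm, 40 mm from the axis. The handle must be free to rise: clamped at one height while turned, the nose jams. With under 1 N it turns to the ramp; the climb takes 2 to 5 N sideways at the knob. In the notch there is about 0.05 rad of play before a rigid stop, felt as a sharp rise of force.
- latch (a joint): How far the latch handle is raised (m): 0 low, about 0.0095 on the crest of the cam, 0 again in the notch; a spring presses it down with 7 to 9 N. The nose pressing on cam or stop with over 70 N (roughly 15 to 20 N sideways at the knob) counts as forcing it. With the arm over the pad the lid can neither be shut nor opened.

How it is judged:
By the outcome, as a careful person would: the job done as asked, in the order asked, and still so for the second after the job is handed in, with the robot touching nothing.
It also fails if it takes over 72 s, if anything falls off the work surface, if the arm or the gripper's body presses on something with over 40 N, if the wrist force passes 120 N, or if a joint passes its speed limit or range.

## Working session

There is one attempt and no reset: what is moved stays moved. The work goes in short steps, Python scripts to look and compute and a tool call to move; the robot and the scene stay as the last step left them, time stands still between calls to the robot, and variables do not carry over. Pictures are saved under pics/ and viewed, about 8 in all and at most 12, crops included, and the job is handed in when it is done.

Besides the shell and the picture viewer there is one more tool, called after "Emit:" as name(argument=value, ...), one argument or row to a line, values as JSON. apply_moves: Moves the arm, as the interface text tells. Its arguments: {"type":"object","properties":{"steps":{"type":"array"},"newtons":{"type":"number"}},"required":["steps"]}

```bash
mkdir -p pics
cat > h.py <<'E'
import numpy as np, cv2
from scipy.spatial.transform import Rotation as R
from bench import env
def snap(n,save=None):
    s=env.snapshot(n)
    if save: cv2.imwrite(f'pics/{save}.png',s['img'][:,:,::-1])
    return s
def cloud(s):
    # world point per pixel (pinhole views)
    h,w=s['depth'].shape; v,u=np.mgrid[:h,:w]; d=s['depth'].astype(float)
    P=np.stack([(u-s['cx'])/s['fx']*d,(v-s['cy'])/s['fy']*d,d],-1)
    Rm=cv2.Rodrigues(np.array(s['rvec'],float))[0]
    return (P-np.array(s['tvec']).ravel())@Rm
E
python3 - <<'E'
from h import *
a=snap('scene'); b=snap('side')
cv2.imwrite('pics/a.png',np.vstack([a['img'],b['img']])[:,:,::-1][:, :]) 
im=np.hstack([cv2.resize(x['img'],(560,420)) for x in (a,b)])
cv2.imwrite('pics/s1.png',a['img'][:,:,::-1]);cv2.imwrite('pics/s2.png',b['img'][:,:,::-1])
np.savez('s.npz',a=cloud(a),b=cloud(b),ai=a['img'],bi=b['img'])
st=env.read_state();print({k:np.round(v,3) for k,v in st.items()})
for x in(a,b):
    Rm=cv2.Rodrigues(np.array(x['rvec'],float))[0];print(-Rm.T@np.ravel(x['tvec']),Rm[2],x['fx'])
E
```

```text
{'t': np.float64(0.1), 'joint_positions': array([-0.029,  0.469, -0.049,  1.534,  0.024,  1.141, -0.082]), 'dq': array([-0.   , -0.003,  0.001, -0.002,  0.002,  0.003,  0.   ]), 'tau': array([ 2.0000e-03, -5.0917e+01, -8.0000e-02, -2.3683e+01, -6.1000e-02,
        3.4000e-02,  0.0000e+00]), 'eef_pos': array([ 0.674, -0.   ,  0.236]), 'eef_rot': array([-0.001,  0.707,  0.707, -0.001]), 'force': array([ 0.367, -0.253, -0.908]), 'wrist_torque': array([ 0.01 , -0.039, -0.014]), 'grip_width': np.float64(0.997)}
[ 1.09230694 -0.24231321  0.67543537] [-0.68811944  0.27200734 -0.67268391] 508.8522107251004
[0.24647523 0.2430094  0.62668871] [ 0.49273299 -0.47063832 -0.7319247 ] 493.8675956436557
```

View pics/s1.png

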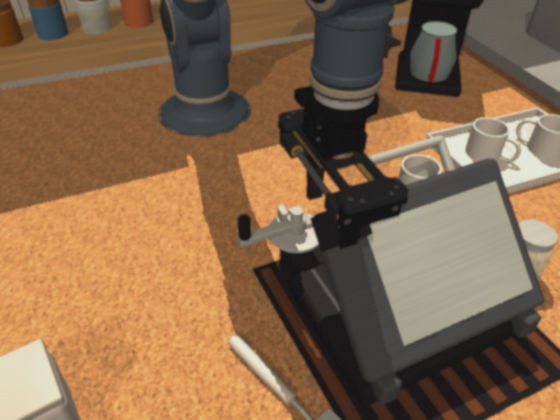

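View pics/s2.png

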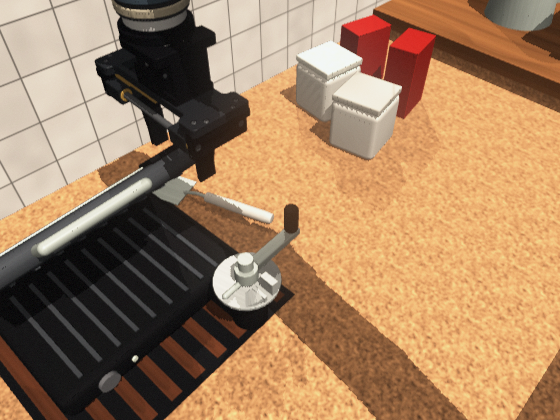

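The scene view shows the open lid (plate around (450,270)), the knob at (244,230) and the cam at (293,232). The side view shows the steel bar from (38,250) to (150,185), the knob at (291,218) and the pivot hub at (246,263).

Run:
```python
from h import *
d=np.load('s.npz'); a,b=d['a'],d['b']
def p(c,u,v): 
    w=c[v-2:v+3,u-2:u+3].reshape(-1,3); return np.round(np.median(w,0),3)
for n,c,L in (('scene',a,[(244,222),(244,235),(290,212),(270,236),(400,335),(500,290),(490,175),(370,250),(386,385),(527,322)]),('side',b,[(291,210),(291,225),(246,257),(270,250),(45,247),(70,233),(95,217),(120,202),(145,187),(110,382),(135,358)])):
    for q in L: print(n,q,p(c,*q))
# lid plate plane & bar line
m=np.zeros(a.shape[:2],bool); m[190:330,380:530]=1
g=d['ai'].astype(int); m&=g.min(2)>120
P=a[m]; P=P[np.isfinite(P).all(1)]; c=np.median(P,0); n=np.linalg.svd(P-c,full_matrices=False)[2][2]; print('plate',c,n,np.abs((P-c)@n).mean(),len(P))
g=d['bi'].astype(int); m=np.zeros(b.shape[:2],bool); m[175:262,30:158]=1; m&=g.min(2)>110
P=b[m]; P=P[P[:,2]>0.12]; c=P.mean(0); ax=np.linalg.svd(P-c,full_matrices=False)[2][0]; t=(P-c)@ax; print('bar',c,ax,np.percentile(t,[1,99]),len(P))
```

```text
scene (244, 222) [ 0.57  -0.083  0.154]
scene (244, 235) [ 0.57  -0.084  0.128]
scene (290, 212) [0.551 0.001 0.133]
scene (270, 236) [ 0.566 -0.04   0.106]
scene (400, 335) [0.805 0.046 0.121]
scene (500, 290) [0.793 0.212 0.123]
scene (490, 175) [0.675 0.254 0.226]
scene (370, 250) [0.721 0.038 0.198]
scene (386, 385) [0.842 0.011 0.081]
scene (527, 322) [0.829 0.245 0.079]
side (291, 210) [ 0.559 -0.079  0.154]
side (291, 225) [ 0.556 -0.076  0.131]
side (246, 257) [0.555 0.005 0.133]
side (270, 250) [ 0.555 -0.035  0.113]
side (45, 247) [0.614 0.197 0.266]
side (70, 233) [0.615 0.172 0.265]
side (95, 217) [0.616 0.143 0.265]
side (120, 202) [0.618 0.114 0.264]
side (145, 187) [0.619 0.083 0.263]
side (110, 382) [0.585 0.211 0.038]
side (135, 358) [0.592 0.171 0.038]
plate [0.75061335 0.14829584 0.16513208] [0.75559909 0.30933433 0.57739266] 0.016531469444027995 15957
bar [0.62751698 0.14366479 0.26078657] [ 0.73582018 -0.23160925 -0.63633781] [-0.53622471  0.15869083] 2090
```

Emit:
apply_moves(
  steps=[
    [[-0.5,0,-2.5],0,0.5],
    [[-0.2,0,-3],0,0],
    [[0,0,-2],0,0],
    [[3,-1,0],0,0],
    [[4,-1.5,0],0,0],
    [[4,-1.5,0],0,0],
    [[3.5,-1.2,0],0,0],
    [[0,0,0],0,0],
    [[0,0,0],0,0],
  ],
)

```text
t: 1.23
eef_pos: [0.6232, 0.137, 0.3112]
eef_rot: [0.0, 0.707, 0.707, -0.0]
force: [-0.0, -1.1, 0.0]
grip_width: 0.059
```

Run:
```python
from h import *
b=snap('side','s3');a=snap('scene')
cv2.imwrite('pics/s3.png',np.hstack([cv2.resize(x['img'],(400,300)) for x in(b,a)])[:,:,::-1])
print(env.read_state())
c=cloud(b);g=b['img'].astype(int); m=(g.min(2)>110)&(c[...,2]>.22)&(c[...,0]<.66)&(c[...,1]>.05)&(c[...,1]<.25)
P=c[m];print(len(P))
for y in np.arange(.07,.22,.015):
    q=P[abs(P[:,1]-y)<.004]
    if len(q): print(round(y,3),np.median(q,0).round(4),q[:,2].max().round(4))
```

```text
{'t': 1.325, 'joint_positions': array([-0.21180795,  0.35963959, -0.09526485,  1.52613309,  0.03614033,
        1.25793325, -0.31479703]), 'dq': array([ 0.00463475, -0.00072748, -0.00161592, -0.00197143, -0.00094698,
       -0.00010057, -0.0014797 ]), 'tau': array([-5.99302165e-01, -4.59357905e+01, -8.50925390e-01, -2.47352546e+01,
       -9.83032258e-02,  1.40738187e-02,  2.43265335e-03]), 'eef_pos': array([0.6234974 , 0.13611484, 0.31128697]), 'eef_rot': array([ 3.00384108e-04,  7.08040604e-01,  7.06171547e-01, -3.98737066e-04]), 'force': array([0.38911626, 0.01050691, 0.34373882]), 'wrist_torque': array([-0.00795403, -0.00725026,  0.02371836]), 'grip_width': 0.021038942108169343}
1175
0.085 [0.6214 0.0855 0.2654] 0.2687
0.1 [0.5918 0.1006 0.4096] 0.4682
0.115 [0.5991 0.115  0.343 ] 0.4566
0.13 [0.6223 0.1303 0.2673] 0.2688
0.145 [0.5925 0.1438 0.4819] 0.4848
0.16 [0.639  0.1618 0.3297] 0.3916
0.175 [0.6157 0.1749 0.2662] 0.2694
0.19 [0.6143 0.1901 0.2663] 0.2689
0.205 [0.6173 0.2026 0.2626] 0.2672
```

View pics/s3.png

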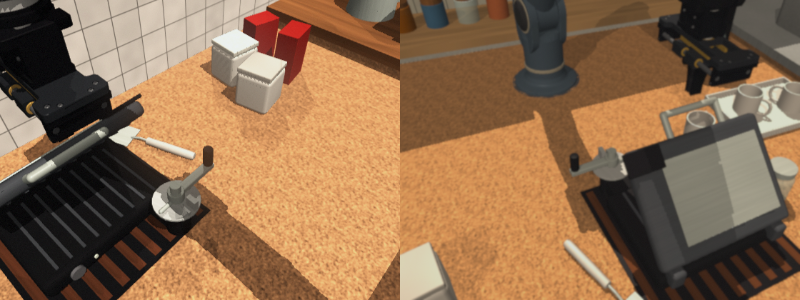

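Gripper (left panel, (75,120)) is directly above the bar with the fingers shut. I lower to contact and follow the first half of the arc.

Emit:
apply_moves(
  steps=[
    [[0,0,1.5],0,0],
    [[0,0,0.8],0,0],
    [[0,0,0.6],0,0],
    [[0,0,0.2],0,0],
    [[0,-0.7,0.8],0,0],
    [[0,-0.7,0.8],0,0],
    [[0,-0.6,0.9],0,0],
    [[0,-0.6,0.9],0,0],
  ],
  newtons=20,
)

```text
t: 2.33
eef_pos: [0.596, 0.1366, 0.2472]
eef_rot: [0.0, 0.707, 0.707, -0.001]
force: [-3.5, -2.8, 5.6]
grip_width: 0.004
```

Emit:
apply_moves(
  steps=[
    [[0,-0.6,0.9],0,0],
    [[0,-0.5,0.9],0,0],
    [[-0.1,-0.5,1.0],0,0],
    [[0,-0.5,1.0],0,0],
    [[0,-0.4,1.0],0,0],
    [[0,-0.4,1.0],0,0],
    [[-0.1,-0.3,1.0],0,0],
    [[0,-0.3,1.0],0,0],
    [[0,-0.3,1.0],0,0],
    [[0,-0.2,1.0],0,0],
  ],
)

```text
t: 3.58
eef_pos: [0.5568, 0.1362, 0.1478]
eef_rot: [-0.0, 0.707, 0.707, 0.0]
force: [-1.9, -0.5, 2.1]
grip_width: 0.004
```

Emit:
apply_moves(
  steps=[
    [[0,-0.1,0.8],0,0],
    [[0,-0.1,0.8],0,0],
    [[0,-0.1,0.6],0,0],
    [[0,0,0.5],0,0],
    [[0,-0.1,0.4],0,0],
    [[0,0,0.4],0,0],
    [[0,0,0.3],0,0],
    [[0,0,0.3],0,0],
    [[0,0,0.2],0,0],
  ],
)

```text
t: 4.7
eef_pos: [0.5528, 0.136, 0.1053]
eef_rot: [-0.0, 0.707, 0.707, -0.0]
force: [-1.0, 0.4, 1.8]
grip_width: 0.004
```

Emit:
apply_moves(
  steps=[
    [[0,0,0.15],0,0],
    [[0,0,0.15],0,0],
    [[0,0,0.15],0,0],
    [[0,0,0.1],0,0],
  ],
)

```text
t: 5.2
eef_pos: [0.553, 0.136, 0.1]
eef_rot: [-0.0, 0.707, 0.707, -0.0]
force: [-1.6, -0.3, 1.5]
grip_width: 0.009
```

Emit:
apply_moves(
  steps=[
    [[0,0,0.1],0,0],
    [[0,0,0.1],0,0],
    [[0,0,0],0,0],
  ],
)

```text
t: 5.58
eef_pos: [0.5531, 0.136, 0.0992]
eef_rot: [0.0, 0.707, 0.707, 0.0]
force: [-2.9, -1.2, 9.5]
grip_width: 0.004
```

Emit:
apply_moves(
  steps=[
    [[0,0,0.1],0,0],
    [[0,0,0.1],0,0],
    [[0,0,0],0,0],
  ],
)

```text
t: 5.95
eef_pos: [0.5531, 0.1361, 0.0989]
eef_rot: [0.0, 0.707, 0.707, 0.0]
force: [-8.7, -1.6, 20.8]
grip_width: 0.005
```

Emit:
apply_moves(
  steps=[
    [[0,0,-1],0,0],
    [[0,0,-4],0,0],
    [[0,0,-5],0,0.5],
    [[-5,0.2,-1],0,0.5],
    [[-5.5,0.2,0],0,0.5],
    [[-5.5,0.2,0],0,0.5],
    [[-5.8,0.3,0],0,0.5],
    [[0,0,0],0,0.5],
    [[0,0,0],0,0.5],
  ],
)

```text
t: 7.08
eef_pos: [0.5622, -0.0815, 0.2059]
eef_rot: [-0.0, 0.707, 0.707, 0.0]
force: [-0.2, 1.2, 0.2]
grip_width: 0.5
```

Run:
```python
from h import *
b=snap('side');a=snap('scene')
cv2.imwrite('pics/s4.png',np.hstack([cv2.resize(x['img'],(400,300)) for x in(b,a)])[:,:,::-1])
print(env.read_state()['eef_pos'],env.read_state()['force'])
for n,s in(('side',b),('scene',a)):
    c=cloud(s);g=s['img'].astype(int)
    m=(g.max(2)<70)&(c[...,2]>.118)&(c[...,2]<.165)&(abs(c[...,0]-.563)<.04)&(abs(c[...,1]+.08)<.04)
    P=c[m]; print(n,'knob',len(P),np.median(P,0).round(4),P[:,:2].min(0),P[:,:2].max(0),P[:,2].max()) if len(P) else print(n,'none')
    t=P[P[:,2]>.151] if len(P) else P
    if len(t): print(' top',t.mean(0).round(4),len(t))
    m=(g.min(2)>110)&(c[...,2]>.126)&(c[...,2]<.14)&(abs(c[...,0]-.555)<.03)&(abs(c[...,1])<.03)
    P=c[m]; print(' hub',len(P),P.mean(0).round(4) if len(P) else '')
    m=(c[...,0]>.5)&(c[...,0]<.575)&(abs(c[...,1]-.136)<.045)&(c[...,2]>.06)&(c[...,2]<.2)&(g.min(2)>90)
    P=c[m]; print(' bar',len(P),P.mean(0).round(4) if len(P) else '',P[:,2].max() if len(P) else '')
```

```text
[ 0.56225766 -0.08007387  0.20597869] [0.50893727 0.39984009 0.20551068]
side knob 347 [ 0.5571 -0.0762  0.1426] [ 0.55141044 -0.08776459] [ 0.56896079 -0.07078007] 0.15648544368441483
 top [ 0.56   -0.0791  0.154 ] 117
 hub 192 [0.5535 0.0086 0.1328]
 bar 839 [0.5484 0.1377 0.0833] 0.08823545776965261
scene knob 278 [ 0.5684 -0.0829  0.1441] [ 0.55427094 -0.09076984] [ 0.57185033 -0.07273449] 0.15792395898048
 top [ 0.5638 -0.0821  0.155 ] 93
 hub 92 [0.5545 0.0084 0.1341]
 bar 320 [0.5533 0.1348 0.0845] 0.08864521538739582
```

View pics/s4.png

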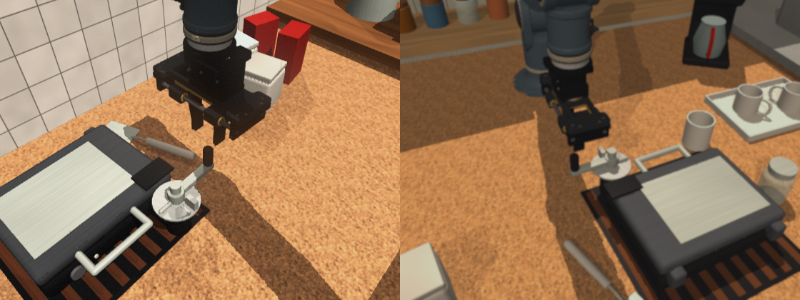

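Lid is shut flat (bar top at ≈0.085); latch arm still points sideways, clear of the pad (left panel (150,175)); jaws sit above the knob (207,158).

Emit:
apply_moves(
  steps=[
    [[0,0,2],-0.09,0.5],
    [[0,0,2],0,0.5],
    [[0,0,1.4],0,0.5],
    [[0,0,1],0,0.5],
    [[0,0,0],0,0.3],
    [[0,0,0],0,0.3],
    [[0,0,0],0,0.3],
  ],
  newtons=5,
)

```text
t: 8.05
eef_pos: [0.5625, -0.082, 0.1427]
eef_rot: [0.001, 0.675, 0.738, 0.0]
force: [-0.0, -0.5, 0.5]
grip_width: 0.317
```

```bash
cat > k.py <<'E'
from h import *
C=np.array([.554,.0085])
def look(save=None):
    st=env.read_state(); p=st['eef_pos'][:2]-C; f=st['force']
    psi=np.arctan2(p[0],-p[1]); tg=np.array([np.cos(psi),np.sin(psi)])
    print('t',st['t'],'r',np.hypot(*p).round(4),'psi',psi.round(3),'tang F',(f[:2]@tg).round(2),'rad F',(f[:2]@np.array([np.sin(psi),-np.cos(psi)])).round(2),'Fz',f[2].round(2))
    for n in('side','scene'):
        s=snap(n,save and save+n);c=cloud(s);g=s['img'].astype(int)
        # hub top height (rises with the handle) 
        d=np.hypot(c[...,0]-C[0],c[...,1]-C[1]); m=(d<.012)&(c[...,2]>.125)&(c[...,2]<.155)&(g.min(2)>90)
        P=c[m]; print(n,'hub',len(P),np.percentile(P[:,2],[50,90]).round(4) if len(P) else '')
        # arm flat top: light, height .108-.125, radius 25..75
        m=(d>.03)&(d<.075)&(c[...,2]>.106)&(c[...,2]<.126)&(g.min(2)>60); P=c[m]
        if len(P)>5:
            q=P[:,:2]-C; print('   arm',len(P),'psi',np.median(np.arctan2(q[:,0],-q[:,1])).round(3),'z',np.median(P[:,2]).round(4))
E
python3 -c "
from k import *
look()"
```

```text
t 8.05 r 0.0909 psi 0.093 tang F -0.06 rad F 0.53 Fz 0.51
side hub 210 [0.133  0.1342]
   arm 501 psi -0.004 z 0.1125
scene hub 47 [0.1338 0.1351]
   arm 93 psi 0.244 z 0.11
```

Emit:
apply_moves(
  steps=[
    [[0,0.45,0],-0.05,0.3],
    [[0,0.45,0],-0.05,0.3],
    [[0,0.45,0],-0.05,0.3],
    [[0,0.45,0],-0.05,0.3],
    [[0,0,0],0,0.3],
  ],
)

```text
t: 8.78
eef_pos: [0.58, -0.079, 0.1422]
eef_rot: [0.0, 0.598, 0.802, 0.0]
force: [-0.1, 0.3, 0.0]
grip_width: 0.296
```

```bash
python3 -c "
from k import *
look()"
```

```text
t 8.775 r 0.0913 psi 0.289 tang F 0.03 rad F -0.32 Fz 0.02
side hub 204 [0.1329 0.1343]
   arm 480 psi 0.175 z 0.1123
scene hub 0
```

Emit:
apply_moves(
  steps=[
    [[0.02,0.45,0],-0.05,0.3],
    [[0.02,0.45,0],-0.05,0.3],
    [[0.02,0.45,0],-0.05,0.3],
    [[0.02,0.45,0],-0.05,0.3],
    [[0,0,0],0,0.3],
  ],
)

```text
t: 9.5
eef_pos: [0.5963, -0.0718, 0.1421]
eef_rot: [0.0, 0.515, 0.857, 0.0]
force: [0.0, 1.7, -0.1]
grip_width: 0.3
```

```bash
python3 -c "
from k import *
look()"
```

```text
t 9.5 r 0.0908 psi 0.484 tang F 0.8 rad F -1.45 Fz -0.11
side hub 209 [0.1331 0.1343]
   arm 460 psi 0.381 z 0.1125
scene hub 0 
   arm 55 psi 0.592 z 0.1124
```

Emit:
apply_moves(
  steps=[
    [[0.02,0.45,0],-0.05,0.3],
    [[0.02,0.45,0],-0.05,0.3],
    [[0.02,0.45,0],-0.05,0.3],
    [[0.02,0.45,0],-0.05,0.3],
    [[0,0,0],0,0.3],
  ],
)

```text
t: 10.22
eef_pos: [0.611, -0.0615, 0.1421]
eef_rot: [0.0, 0.427, 0.904, 0.0]
force: [-0.9, -0.6, 0.3]
grip_width: 0.302
```

```bash
python3 -c "
from k import *
look()"
```

```text
t 10.225 r 0.0902 psi 0.683 tang F -1.11 rad F -0.07 Fz 0.32
side hub 204 [0.133  0.1342]
   arm 448 psi 0.586 z 0.1123
scene hub 0 
   arm 25 psi 0.853 z 0.1115
```

Emit:
apply_moves(
  steps=[
    [[0.01,0.45,0],-0.05,0.3],
    [[0.01,0.45,0],-0.05,0.3],
    [[0.01,0.45,0],-0.05,0.3],
    [[0,0,0],0,0.3],
  ],
)

```text
t: 10.82
eef_pos: [0.6202, -0.053, 0.1418]
eef_rot: [-0.0, 0.358, 0.934, -0.001]
force: [-1.1, -2.2, -0.8]
grip_width: 0.3
```

```bash
python3 -c "
from k import *
look()"
```

```text
t 10.825 r 0.0903 psi 0.822 tang F -2.34 rad F 0.74 Fz -0.83
side hub 207 [0.1331 0.1343]
   arm 445 psi 0.728 z 0.1124
scene hub 0 
   arm 31 psi 0.768 z 0.1134
```

Emit:
apply_moves(
  steps=[
    [[0.01,0.45,0],-0.05,0.3],
    [[0.01,0.45,0],-0.05,0.3],
    [[0,0,0],0,0.3],
  ],
)

```text
t: 11.3
eef_pos: [0.6264, -0.0463, 0.1423]
eef_rot: [0.0, 0.311, 0.95, -0.0]
force: [-1.2, -3.0, 0.7]
grip_width: 0.301
```

```bash
python3 -c "
from k import *
look()"
```

```text
t 11.3 r 0.0908 psi 0.923 tang F -3.12 rad F 0.81 Fz 0.67
side hub 204 [0.133  0.1342]
   arm 439 psi 0.838 z 0.1139
scene hub 0 
   arm 81 psi 0.925 z 0.115
```

Arm top has begun rising (0.1124 → 0.1139): on the ramp.

Emit:
apply_moves(
  steps=[
    [[0.02,0.45,0],-0.05,0.3],
    [[0.02,0.45,0],-0.05,0.3],
    [[0.02,0.45,0],-0.05,0.3],
    [[0.02,0.45,0],-0.05,0.3],
    [[0,0,0],0,0.3],
  ],
)

```text
t: 12.02
eef_pos: [0.6351, -0.0327, 0.1428]
eef_rot: [0.0, 0.215, 0.977, -0.002]
force: [-2.2, -5.3, 4.3]
grip_width: 0.301
```

```bash
python3 -c "
from k import *
look()"
```

```text
t 12.025 r 0.091 psi 1.101 tang F -5.73 rad F 0.47 Fz 4.32
side hub 207 [0.133  0.1342]
   arm 444 psi 1.019 z 0.116
scene hub 0 
   arm 74 psi 1.16 z 0.1173
```

Emit:
apply_moves(
  steps=[
    [[0.02,0.45,0],-0.05,0.3],
    [[0.02,0.45,0],-0.05,0.3],
    [[0.02,0.45,0],-0.05,0.3],
    [[0.02,0.45,0],-0.05,0.3],
    [[0,0,0],0,0.3],
  ],
)

```text
t: 12.75
eef_pos: [0.6388, -0.0166, 0.1423]
eef_rot: [-0.002, 0.117, 0.993, -0.003]
force: [-7.1, -8.5, 5.6]
grip_width: 0.561
```

```bash
python3 -c "
from k import *
look()"
```

```text
t 12.75 r 0.0884 psi 1.283 tang F -10.18 rad F -4.38 Fz 5.56
side hub 209 [0.1328 0.1343]
   arm 453 psi 1.08 z 0.1168
scene hub 0 
   arm 55 psi 1.181 z 0.1178
```

Run:
```python
from h import *
b=snap('side');a=snap('scene');w=snap('wrist')
f=lambda x,y0,y1,x0,x1:cv2.resize(x['img'][y0:y1,x0:x1],(400,300))
cv2.imwrite('pics/s5.png',np.vstack([np.hstack([f(b,160,340,160,400),f(a,130,310,200,440)]),np.hstack([f(w,0,420,0,560),f(w,150,360,140,420)])])[:,:,::-1])
```

```text
(no output)
```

View pics/s5.png

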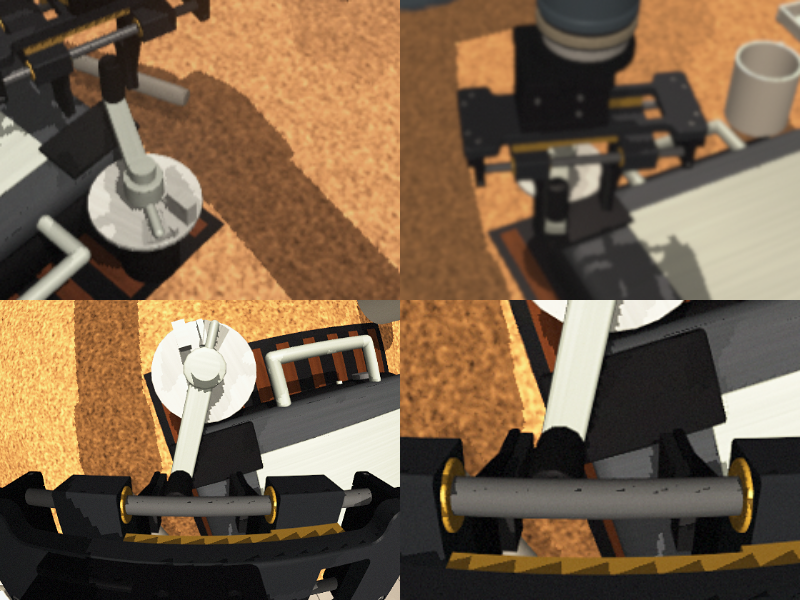

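The knob (top-left (112,75)) rests on the trailing finger, and the jaws were pushed open because the 5 N grip is too weak; nothing is in the way. I back off, stiffen the fingers, and rise with the knob so pad friction doesn't hold it down.

Emit:
apply_moves(
  steps=[
    [[0,-0.7,0],0.07,0.5],
    [[0.0,-0.7,-0.2],0.08,0.5],
    [[0,0,-0.2],0,0.3],
    [[0,0,0],0,0.3],
    [[0,0,0],0,0.3],
  ],
  newtons=40,
)

```text
t: 13.62
eef_pos: [0.6362, -0.0297, 0.1454]
eef_rot: [-0.001, 0.19, 0.982, -0.003]
force: [-2.3, -8.0, -1.8]
grip_width: 0.319
```

```bash
python3 -c "
from k import *
look()"
```

```text
t 13.625 r 0.0906 psi 1.136 tang F -8.26 rad F 1.29 Fz -1.75
side hub 206 [0.1329 0.1342]
   arm 449 psi 1.043 z 0.1172
scene hub 1 [0.1254 0.1254]
   arm 64 psi 1.138 z 0.1185
```

Emit:
apply_moves(
  steps=[
    [[0.01,0.3,-0.08],-0.033,0.3],
    [[0.01,0.3,-0.08],-0.033,0.3],
    [[0,0,0],0,0.3],
  ],
)

```text
t: 14.1
eef_pos: [0.6398, -0.0209, 0.1478]
eef_rot: [0.001, 0.157, 0.988, -0.0]
force: [0.4, -0.8, -0.0]
grip_width: 0.301
```

```bash
python3 -c "
from k import *
look()"
```

```text
t 14.1 r 0.0908 psi 1.24 tang F -0.68 rad F 0.62 Fz -0.02
side hub 216 [0.1328 0.1341]
   arm 488 psi 1.163 z 0.1202
scene hub 1 [0.1263 0.1263]
   arm 42 psi 1.289 z 0.1215
```

Emit:
apply_moves(
  steps=[
    [[0.01,0.3,-0.08],-0.033,0.3],
    [[0.01,0.3,-0.08],-0.033,0.3],
    [[0,0,0],0,0.3],
  ],
)

```text
t: 14.58
eef_pos: [0.6405, -0.0137, 0.1491]
eef_rot: [-0.0, 0.124, 0.992, 0.0]
force: [-0.4, -0.4, -0.5]
grip_width: 0.301
```

```bash
python3 -c "
from k import *
look()"
```

```text
t 14.575 r 0.0893 psi 1.319 tang F -0.5 rad F -0.27 Fz -0.47
side hub 218 [0.1329 0.1343]
   arm 501 psi 1.249 z 0.1204
scene hub 6 [0.1261 0.1283]
   arm 22 psi 1.454 z 0.1217
```

Emit:
apply_moves(
  steps=[
    [[0,0.3,0],-0.033,0.3],
    [[0,0.2,0],-0.022,0.3],
    [[0,0,0],0,0.3],
  ],
)

```text
t: 15.05
eef_pos: [0.6418, -0.0094, 0.1493]
eef_rot: [-0.0, 0.097, 0.995, 0.0]
force: [-1.7, -1.2, -0.1]
grip_width: 0.304
```

```bash
python3 -c "
from k import *
look()"
```

```text
t 15.05 r 0.0896 psi 1.369 tang F -1.51 rad F -1.44 Fz -0.08
side hub 224 [0.1328 0.1342]
   arm 504 psi 1.301 z 0.1205
scene hub 0
```

Emit:
apply_moves(
  steps=[
    [[-0.02,0.2,0],-0.022,0.3],
    [[-0.02,0.2,0],-0.022,0.3],
    [[0,0,0],0,0.3],
  ],
)

```text
t: 15.52
eef_pos: [0.6432, -0.005, 0.1494]
eef_rot: [0.0, 0.074, 0.997, 0.0]
force: [-0.7, -0.1, 0.7]
grip_width: 0.298
```

```bash
python3 -c "
from k import *
look()"
```

```text
t 15.525 r 0.0903 psi 1.421 tang F -0.15 rad F -0.69 Fz 0.7
side hub 218 [0.133  0.1343]
   arm 511 psi 1.36 z 0.1206
scene hub 0
```

Emit:
apply_moves(
  steps=[
    [[0,0.2,0],-0.022,0.3],
    [[0,0.2,0],-0.022,0.3],
    [[0,0,0],0,0.3],
  ],
)

```text
t: 16.0
eef_pos: [0.6438, -0.0017, 0.1494]
eef_rot: [0.0, 0.053, 0.999, 0.0]
force: [-0.1, -1.3, 0.1]
grip_width: 0.299
```

```bash
python3 -c "
from k import *
look()"
```

```text
t 16.0 r 0.0904 psi 1.457 tang F -1.32 rad F 0.05 Fz 0.06
side hub 227 [0.133  0.1342]
   arm 515 psi 1.397 z 0.1202
scene hub 0 
   arm 9 psi 1.242 z 0.1162
```

Emit:
apply_moves(
  steps=[
    [[0,0.2,0],-0.022,0.3],
    [[0,0.1,0],-0.011,0.3],
    [[0,0,0],0,0.3],
  ],
)

```text
t: 16.48
eef_pos: [0.644, 0.0012, 0.1493]
eef_rot: [0.0, 0.036, 0.999, 0.0]
force: [0.4, -1.2, -0.1]
grip_width: 0.297
```

```bash
python3 -c "
from k import *
look()"
```

```text
t 16.475 r 0.0903 psi 1.49 tang F -1.21 rad F 0.54 Fz -0.08
side hub 220 [0.133  0.1343]
   arm 524 psi 1.433 z 0.1202
scene hub 0 
   arm 12 psi 1.278 z 0.1168
```

Emit:
apply_moves(
  steps=[
    [[0,0.2,0],-0.022,0.3],
    [[0,0.15,0],-0.017,0.3],
    [[0,0,0],0,0.3],
  ],
)

```text
t: 16.95
eef_pos: [0.6436, 0.0058, 0.1492]
eef_rot: [-0.0, 0.016, 1.0, 0.001]
force: [-0.3, -0.5, -0.3]
grip_width: 0.301
```

```bash
python3 -c "
from k import *
look()"
```

```text
t 16.95 r 0.0897 psi 1.541 tang F -0.55 rad F -0.32 Fz -0.26
side hub 207 [0.133  0.1345]
   arm 519 psi 1.501 z 0.1192
scene hub 1 [0.1259 0.1259]
   arm 35 psi 1.321 z 0.1165
```

Emit:
apply_moves(
  steps=[
    [[0,0.15,0],-0.017,0.3],
    [[0,0.1,0],-0.011,0.3],
    [[0,0,0],0,0.3],
  ],
)

```text
t: 17.42
eef_pos: [0.644, 0.0082, 0.1492]
eef_rot: [0.0, 0.003, 1.0, 0.001]
force: [0.5, 1.9, -1.0]
grip_width: 0.299
```

```bash
python3 -c "
from k import *
look()"
```

```text
t 17.425 r 0.09 psi 1.568 tang F 1.85 rad F 0.48 Fz -0.99
side hub 208 [0.133  0.1341]
   arm 495 psi 1.588 z 0.1123
scene hub 0 
   arm 46 psi 1.42 z 0.1124
```

Arm top fell back to 0.1123 (the low height) and the force reversed: in the notch. Open, check, then rise.

Emit:
apply_moves(
  steps=[
    [[0,0,0],0,0.4],
    [[0,0,0],0,0.5],
    [[0,0,0],0,0.5],
  ],
)

```text
t: 17.9
eef_pos: [0.6441, 0.0066, 0.1493]
eef_rot: [0.0, 0.003, 1.0, -0.0]
force: [-0.3, 1.3, 0.4]
grip_width: 0.482
```

```bash
python3 -c "
from k import *
look()"
```

```text
t 17.9 r 0.0902 psi 1.55 tang F 1.33 rad F -0.37 Fz 0.36
side hub 209 [0.133  0.1344]
   arm 501 psi 1.601 z 0.1124
scene hub 0 
   arm 108 psi 1.622 z 0.1136
```

Emit:
apply_moves(
  steps=[
    [[0,0,-1],0,0.5],
    [[0,0,-2],0,0.5],
    [[0,0,-4],0,0.5],
    [[0,0,-4],0,0.5],
    [[0,-4,-3],0,0.5],
    [[0,-6,0],0,0.5],
    [[0,-6,0],0,0.5],
    [[0,0,0],0,0.5],
  ],
)

```text
t: 19.0
eef_pos: [0.6423, -0.1609, 0.2905]
eef_rot: [0.001, 0.008, 1.0, -0.002]
force: [-0.3, 0.7, -0.9]
grip_width: 0.499
```

Run:
```python
from k import *
look()
print(env.read_state()['eef_pos'],env.read_state()['force'])
b=snap('side');a=snap('scene')
for n,s in(('side',b),('scene',a)):
    c=cloud(s);g=s['img'].astype(int)
    d=np.hypot(c[...,0]-C[0],c[...,1]-C[1]); m=(d>.075)&(d<.105)&(c[...,2]>.15)&(c[...,2]<.17)&(c[...,0]>.6); P=c[m]
    if len(P): q=P.mean(0)-np.r_[C,0]; print(n,'knob top',P.mean(0).round(4),len(P),'psi',np.arctan2(q[0],-q[1]).round(3))
    m=(c[...,0]>.5)&(c[...,0]<.575)&(abs(c[...,1]-.136)<.045)&(c[...,2]>.06)&(c[...,2]<.2)&(g.min(2)>90); P=c[m]; print(' bar',P.mean(0).round(4),len(P))
f=lambda x:cv2.resize(x['img'],(400,300))
fc=lambda x,y0,y1,x0,x1:cv2.resize(x['img'][y0:y1,x0:x1],(400,300))
cv2.imwrite('pics/s6.png',np.vstack([np.hstack([f(b),f(a)]),np.hstack([fc(b,160,340,160,400),fc(a,150,330,200,440)])])[:,:,::-1])
```

```text
t 19.0 r 0.191 psi 0.48 tang F 0.04 rad F -0.75 Fz -0.89
side hub 195 [0.1331 0.1343]
   arm 501 psi 1.604 z 0.1124
scene hub 130 [0.1337 0.135 ]
   arm 307 psi 1.532 z 0.1132
[ 0.64317942 -0.15326517  0.29063051] [-0.29797844  0.55774478  0.12263794]
side knob top [0.6429 0.0139 0.154 ] 150 psi 1.632
 bar [0.5483 0.1377 0.0835] 815
scene knob top [0.646  0.0124 0.1546] 132 psi 1.613
 bar [0.5533 0.1354 0.0842] 331
```

View pics/s6.png

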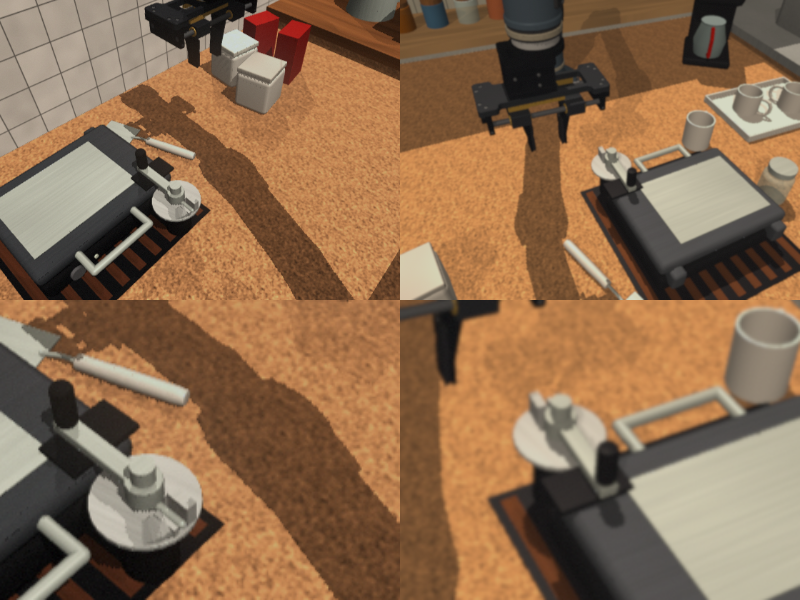

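Lid shut, knob over the pad (top-left (140,160)) and low, nose against the stop block's near side, gripper clear; spatula, mugs and boxes are where they were.

```bash
python3 -c "
from h import *
print(env.sign_off())"
```

```text
the job is handed in; nothing more can be done
None
```

The grill's lid is shut and the latch handle is over the cam and sitting in its notch. I handed the job in at about 19 s, with the gripper clear of everything.

**Lid:** I pushed the bar down its arc with closed fingers, slowing to about 1 cm/s at the end. It met a rigid stop at the shut height. I pressed to about 21 N there, then let go. The bar's top later measured about 85 mm above the counter, which matches fully shut.

**Latch:** I guided the knob round between loosely set jaws.
- **Ramp:** the first try used too weak a grip. The knob pushed the fingers open at about 10 N, below the 15–20 N that counts as forcing. I backed off, stiffened the grip and let the tool rise with the knob.
- **Notch:** the handle's arm rose about 8 mm, then dropped back to its low height (112.4 mm), with under 2 N sideways. I stopped there.

**Last checks:** both cameras put the knob top at 154 mm, its low height, about 1.57 rad round in the grill's frame. In the last picture the other things on the counter look unmoved.

**Disagreements:** the crest measured about 8 mm where the description says 9.5 mm. The highest sideways force I read on the climb was 10 N, above the stated 2 to 5 N. I read forces only at the end of each move call, so brief peaks in between could have gone unseen.

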